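# Set the steel risers on the rail in order of height

### The arm

A 6-joint arm with a two-finger parallel gripper is mounted at the origin on a cart in front of the work surface, level with it; the furniture and walls round the work are solid. World frame = base frame: x ahead of the robot, y to its left, z up, the work surface at z = 0. Lengths are in m, angles in rad, forces in N, time in s.
With the tool pointing down it reaches from about 0.3 to 0.825 m from the base axis. Payload 5.4 kg.
Tool frame: the origin (TCP) lies at the very end of the fingers, on their centre line; the grasp point (between the pads) lies 19 mm behind it; z points along the fingers, y is the line along which they close (so a half turn about z gives the same grasp; the last joint's range is limited). The gripper opens to 92 mm and grips with 3 to 60 N. Pads are 20 mm wide; open, the fingers measure 128 mm over their backs; the gripper's body (75 mm by 189 mm) begins 69 mm behind the grasp point.
Start: joints at [0.903, 0.158, 1.597, -0, 1.386, -0.21], TCP at [0.254, 0.516, 0.215] pointing down, gripper open.
Joint ranges: [-2.91, 2.91], [-0.94, 2.29], [0.18, 2.7], [-1.29, 4.43], [0.17, 2.64], [-3, 3]. Speed limits (rad/s): [2.57, 2.57, 3.14, 3.14, 3.14, 3.14].

### API

Orientations are given as a unit quaternion [w, x, y, z].
In Python, from rig import telemetry, optics, ticket gives the robot as it stands.
- The arm moves only by the shell command python3 -m pendant 'ROWS' [FORCE]. ROWS is JSON, a list of rows, each a list of 5 numbers: the shift along the tool's x, y, z in m, then the turn about the tool's z in degrees, then the closure, from 0 (fully open) to 1 (shut). A call has 1 to 20 rows; each row shifts and turns the commanded pose from where the row before left it, along the tool's axes as they then stand; what a row does not reach is not made up. A row lasts 1/10 s, in which the tool goes at most 50 mm and 8.59 degrees, less where a joint would pass 70% of its speed; a pose out of reach is approached as far as the arm can. A call is refused whole if a number of a shift passes 0.05 or a number of a turn 8.59, either way. A call with a gripper value outside its range is refused whole. The fingers move at their own pace and stop on an object; FORCE is the grip in N (left out, the last holds). Time passes only in rows, so rows that do not move let the fingers close. It gives the time, the measured TCP pose, the force, the opening and the grip force at its end, in the units of the state.
- telemetry.get_obs(): the state, without advancing time (a new reading comes with each control period).
- optics.read_camera(name): name is "side" or "top"; returns the picture (420x560x3 uint8, red, green, blue); there is no depth.
- optics.get_calibration(name): a dict with "intrinsics" (3x3 intrinsics, pixels), "T" (4x4, takes a point from camera to world coordinates). Camera axes: x right, y down, z forward; pixel columns grow to the right and rows downward; lengths in m; the calibration is good to about 2 mm. A picture is of the moment at which its call begins. get_calibration takes no time and is no camera call.
- ticket.job_done(): hands the job in; it is judged then, once.
The state is a dict: "t": time; "qpos": joint angles; "joint_velocities": joint speeds; "effort": joint torques, N m; "tool_pos": TCP position; "orientation": TCP orientation; "force": force on the tool from outside, world axes, zero at the start; "moment": the same for the moment, N m; "opening": finger opening in m; "finger_force": force on a finger pad.
Only numpy, scipy, OpenCV 4.12 (cv2) and the standard library are available. Lean on these libraries where they do the work, as an engineer would, in place of code of your own. Each camera call takes 0.05 s, during which the arm holds its last target. There are 200 camera calls.

### The job

Get the fixture risers ready for setting up: stand the four round steel posts upright on the four black pads of the aluminium rail, one wholly on each pad, in order of height with the shortest at the end with the red stop and the tallest at the other end. Leave the jar with the blue lid where it stands.

Things in the scene. Friction and masses are not known exactly. Their poses are not given: they have to be found in the camera images.
- riser_40_centre (a point): The shortest riser: a loose upright bright steel round post, 30 mm in diameter and 40 mm high, with a narrow dark groove near its top and a dark dot in the top face. The point is its centre, on the axis, 20 mm above its underside; z is the post's axis, up. Weighs 0.15 to 0.4 kg.
- riser_56_centre (a point): The second shortest riser: a loose upright bright steel round post, 30 mm in diameter and 56 mm high, with a narrow dark groove near its top and a dark dot in the top face. The point is its centre, on the axis, 28 mm above its underside; z is the post's axis, up. Weighs 0.15 to 0.4 kg.
- riser_72_centre (a point): The second tallest riser: a loose upright bright steel round post, 30 mm in diameter and 72 mm high, with a narrow dark groove near its top and a dark dot in the top face. The point is its centre, on the axis, 36 mm above its underside; z is the post's axis, up. Weighs 0.15 to 0.4 kg.
- riser_88_centre (a point): The tallest riser: a loose upright bright steel round post, 30 mm in diameter and 88 mm high, with a narrow dark groove near its top and a dark dot in the top face. The point is its centre, on the axis, 44 mm above its underside; z is the post's axis, up. Weighs 0.15 to 0.4 kg.
- pad_1: Black round rubber pad, left-hand end (greatest y) of the row of four on the aluminium rail; 50 mm in diameter, 2 mm thick, fixed. Origin at the centre of its underside, so its top is 2 mm higher and 12 mm above the bench; its x axis points across the rail, away from the robot, its y axis along the rail to the left. The rail is a fixed flat strip 62 mm wide, 360 mm long and 10 mm high, lying roughly left to right; the pads stand 80 mm apart along it.
- pad_2: Black round rubber pad, second from the left of the row of four on the aluminium rail; 50 mm in diameter, 2 mm thick, fixed. Origin at the centre of its underside, so its top is 2 mm higher and 12 mm above the bench; its x axis points across the rail, away from the robot, its y axis along the rail to the left. The rail is a fixed flat strip 62 mm wide, 360 mm long and 10 mm high, lying roughly left to right; the pads stand 80 mm apart along it.
- pad_3: Black round rubber pad, third from the left of the row of four on the aluminium rail; 50 mm in diameter, 2 mm thick, fixed. Origin at the centre of its underside, so its top is 2 mm higher and 12 mm above the bench; its x axis points across the rail, away from the robot, its y axis along the rail to the left. The rail is a fixed flat strip 62 mm wide, 360 mm long and 10 mm high, lying roughly left to right; the pads stand 80 mm apart along it.
- pad_4: Black round rubber pad, right-hand end (least y) of the row of four on the aluminium rail; 50 mm in diameter, 2 mm thick, fixed. Origin at the centre of its underside, so its top is 2 mm higher and 12 mm above the bench; its x axis points across the rail, away from the robot, its y axis along the rail to the left. The rail is a fixed flat strip 62 mm wide, 360 mm long and 10 mm high, lying roughly left to right; the pads stand 80 mm apart along it.
- red_stop: Red end stop, a fixed bar 46 x 14 mm and 14 mm high, across one end of the rail (either end); 47 mm beyond the centre of the end pad. It marks the end where the shortest riser goes. A like stop in grey is at the other end. Origin at the centre of its underside.
- jar_centre (a point): Small clear jar with a blue screw lid, 42 mm in diameter, 41 mm high, standing loose among the risers; not to be moved. The point is its centre, half-way up.
There are look-alikes about, which are no part of the job. What is shaped like the part that bears riser_72_centre but orange, turquoise or yellow is not meant.

How it is judged:
By the outcome, as a careful person would: the job done as asked, in the order asked, and still so for the second after the job is handed in, with the robot touching nothing.
It also fails if it takes over 112 s, if anything falls off the work surface, if the arm or the gripper's body presses on something with over 40 N, if the wrist force passes 120 N, or if a joint passes its speed limit or range.

## Working session

There is one attempt and no reset: what is moved stays moved. The work goes in short steps, Python scripts to look and compute and a shell command to move; the robot and the scene stay as the last step left them, time stands still between calls to the robot, and variables do not carry over. Pictures are saved under pics/ and viewed, at most 14 in all, crops included, and the job is handed in when it is done.

```bash
mkdir -p pics; ls; python3 - <<'E'
from rig import telemetry, optics
import cv2
for n in("top","side"):
    cv2.imwrite(f"pics/{n}0.png",optics.read_camera(n)[:,:,::-1]); c=optics.get_calibration(n); print(n,c["intrinsics"],c["T"])
o=telemetry.get_obs();print(o["tool_pos"],o["orientation"],o["opening"],o["t"])
E
```

```text
pics
top [[524.01648723   0.         283.91195885]
 [  0.         524.01648723 211.34422672]
 [  0.           0.           1.        ]] [[ 0.02158044 -0.98739754  0.15678132  0.40067741]
 [-0.99976608 -0.02153924  0.00196198 -0.14443747]
 [ 0.0014397  -0.15678698 -0.98763139  1.03599364]
 [ 0.          0.          0.          1.        ]]
side [[430.87582495   0.         283.92779538]
 [  0.         430.87582495 214.76438086]
 [  0.           0.           1.        ]] [[ 0.94542243 -0.14543986  0.29158821  0.23289833]
 [-0.32584285 -0.41732346  0.84833222 -1.02277102]
 [-0.00169472 -0.89704424 -0.4419375   0.51711919]
 [ 0.          0.          0.          1.        ]]
[0.25378883 0.51533998 0.21373112] [-3.75498182e-04  2.26883490e-01  9.73921541e-01 -7.57429463e-04] 0.09188841741635445 0.1
```

View pics/top0.png

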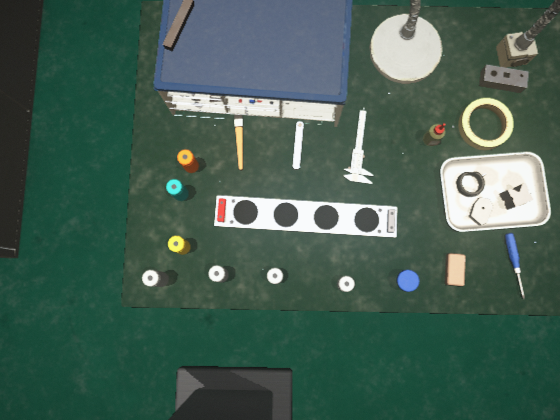

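View pics/side0.png

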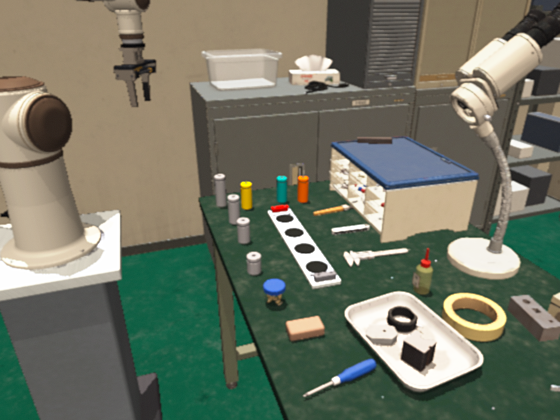

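The top view shows four steel posts, with tops near (151,278), (217,273), (275,276) and (347,284), and the jar at (408,281). The pads are at (245,212), (286,214), (326,217) and (367,219), and the red stop is at (221,210), which is the greatest-y end.
Possible confusions: the orange (186,157), turquoise (174,187) and yellow (179,244) posts, and the jar (408,281). The bright steel ones are those I want. In the side view they are at (220,190), (233,208), (243,230) and (254,263).

```bash
cat > h.py <<'E'
import numpy as np,cv2
from rig import telemetry, optics
C={n:optics.get_calibration(n) for n in("top","side")}
def ray(n,u,v):
    K,T=C[n]["intrinsics"],C[n]["T"]; d=T[:3,:3]@np.linalg.inv(K)@[u,v,1]; return T[:3,3],d/np.linalg.norm(d)
def plane(n,u,v,z):
    o,d=ray(n,u,v); return o+d*(z-o[2])/d[2]
def proj(n,p):
    T=C[n]["T"]; q=C[n]["intrinsics"]@(T[:3,:3].T@(np.array(p)-T[:3,3])); return q[:2]/q[2]
E
python3 - <<'E'
from h import *
a=cv2.imread("pics/top0.png");b=cv2.imread("pics/side0.png")
def blobs(m,amin,amax):
    n,l,s,c=cv2.connectedComponentsWithStats(m.astype(np.uint8)); return [(c[i],s[i]) for i in range(1,n) if amin<s[i][4]<amax]
hsv=cv2.cvtColor(a,cv2.COLOR_BGR2HSV)
roi=np.zeros(a.shape[:2],bool);roi[255:305,130:380]=1
print("posts");
for c,s in blobs((hsv[...,2]>150)&(hsv[...,1]<60)&roi,40,900): print(c.round(1),s)
roi=np.zeros(a.shape[:2],bool);roi[196:236,228:384]=1
P=[]
print("pads")
for c,s in blobs((hsv[...,2]<70)&roi,250,900):
    p=plane("top",*c,.012);P.append(p);print(c.round(1),s,p.round(4))
roi=np.zeros(a.shape[:2],bool);roi[255:305,385:430]=1
for c,s in blobs((hsv[...,0]>100)&(hsv[...,0]<130)&(hsv[...,1]>120)&roi,100,900): print("jar",c.round(1),plane("top",*c,.041).round(4))
cr=lambda im,x0,y0,w,h,k:cv2.resize(im[y0:y0+h,x0:x0+w],None,fx=k,fy=k,interpolation=cv2.INTER_CUBIC)
t=cr(a,130,250,260,60,3);s=cr(b,205,165,98,48*2,4)
cv2.imwrite("pics/c1.png",np.vstack([t,np.pad(s,((0,0),(0,780-392),(0,0)))]))
E
```

```text
posts
[216.3 273.2] [209 265  16  17 195]
[274.5 275.5] [267 268  16  16 195]
[149.9 277.6] [142 270  17  16 198]
[346.2 283.4] [339 276  16  16 186]
pads
jar [407.7 280.3] [ 0.4321 -0.3785  0.041 ]
```

View pics/c1.png

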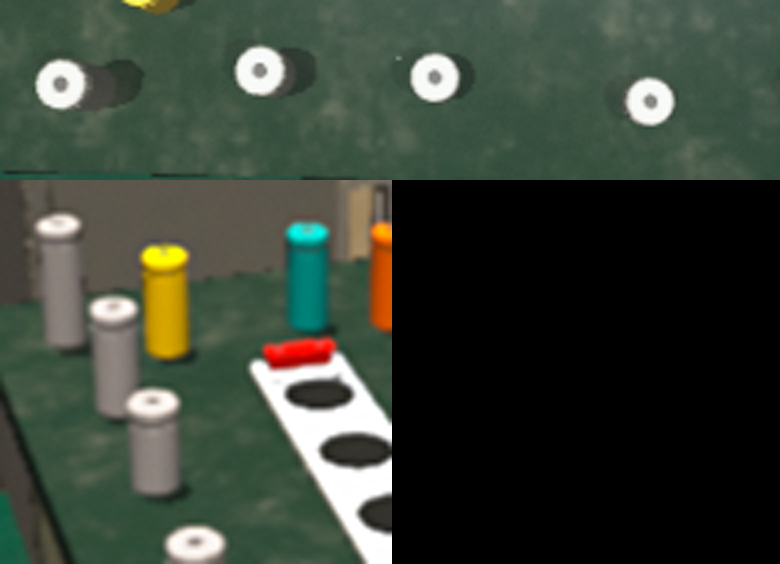

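The crop confirms four bright steel posts, with heights falling from left (y max) to right. I'll triangulate to check that and locate the pads.

```bash
python3 - <<'E'
from h import *
a=cv2.imread("pics/top0.png")
g=cv2.cvtColor(a,cv2.COLOR_BGR2GRAY)
for h,t,s in zip((.088,.072,.056,.040),((149.9,277.6),(216.3,273.2),(274.5,275.5),(346.2,283.4)),((219.5,175.5),(233.3,196.8),(243,220.5),(253.8,255.8))):
    o1,d1=ray("top",*t);o2,d2=ray("side",*s)
    k=np.linalg.lstsq(np.c_[d1,-d2],o2-o1,rcond=None)[0]; p1=o1+k[0]*d1;p2=o2+k[1]*d2
    ps=plane("side",*s,h)
    print(h,"tri",((p1+p2)/2).round(3),"gap",np.linalg.norm(p1-p2).round(4),"top",plane("top",*t,h).round(4),"side",ps.round(4))
P=[]
for c in((245,212),(286,214),(326,217),(367,219)):
    print(g[c[1],c[0]],end=' ')
    m=np.zeros_like(g);r=(g<110).astype(np.uint8);
    w=np.zeros_like(g);cv2.circle(w,c,17,1,-1);r*=w
    n,l,st,ce=cv2.connectedComponentsWithStats(r);i=1+np.argmax(st[1:,4])
    p=plane("top",*ce[i],.012);P.append(p);print(st[i],p.round(4),plane("side",*proj("top",p),.012)[:0])
P=np.array(P);print(np.linalg.norm(np.diff(P,axis=0),axis=1))
b=cv2.imread("pics/side0.png");
print([proj("side",p).round(1) for p in P])
gb=cv2.cvtColor(b,cv2.COLOR_BGR2GRAY)
for p in P:
    c=tuple(int(x) for x in proj("side",p).round());w=np.zeros_like(gb);cv2.ellipse(w,c,(13,8),0,0,360,1,-1)
    n,l,st,ce=cv2.connectedComponentsWithStats(((gb<90)*w).astype(np.uint8));i=1+np.argmax(st[1:,4]);print(st[i],plane("side",*ce[i],.012).round(4))
E
```

```text
0.088 tri [0.427 0.095 0.087] gap 0.0028 top [0.4255 0.0953 0.088 ] side [0.4278 0.092  0.088 ]
0.072 tri [ 0.438 -0.021  0.069] gap 0.0029 top [ 0.4365 -0.0214  0.072 ] side [ 0.4383 -0.0276  0.072 ]
0.056 tri [ 0.436 -0.128  0.052] gap 0.0022 top [ 0.4352 -0.1276  0.056 ] side [ 0.436  -0.1348  0.056 ]
0.04 tri [ 0.425 -0.263  0.036] gap 0.0021 top [ 0.4239 -0.2627  0.04  ] side [ 0.4244 -0.2704  0.04  ]
75 [234 200  24  24 443] [ 0.5609 -0.0657  0.012 ] []
79 [274 203  24  24 440] [ 0.5575 -0.1457  0.012 ] []
80 [314 205  24  24 442] [ 0.5542 -0.2254  0.012 ] []
78 [355 208  24  24 446] [ 0.5509 -0.3054  0.012 ] []
[0.0800872  0.0797443  0.08005069]
[array([283.6, 217.1]), array([292.8, 230.9]), array([303.3, 246.7]), array([315.5, 264.9])]
[277 215  16   7  89] [ 0.5611 -0.0721  0.012 ]
[285 229  18   8 106] [ 0.557  -0.1525  0.012 ]
[295 244  19   9 141] [ 0.5535 -0.232   0.012 ]
[307 262  20  11 180] [ 0.55   -0.3126  0.012 ]
```

```bash
python3 -m pendant '[[0,0,0,8.5,0],[0,0,0,8.5,0],[0,0,0,8.5,0],[0,0,0,8.5,0],[0,0,0,8.5,0],[0,0,0,8.5,0],[0,0,0,8.5,0],[0,0,0,4.3,0],[0,0,0,0,0]]' 20
```

```text
t: 1.0
tool_pos: [0.2539, 0.5155, 0.214]
orientation: [0.0, 0.707, 0.707, -0.001]
force: [0.7, 0.5, -0.0]
opening: 0.092
finger_force: 0.0
```

```bash
python3 -m pendant '[[-0.042,0.0172,0,0,0],[-0.042,0.0172,0,0,0],[-0.042,0.0172,0,0,0],[-0.042,0.0172,0,0,0],[-0.042,0.0172,0,0,0],[-0.042,0.0172,0,0,0],[-0.042,0.0172,0,0,0],[-0.042,0.0172,0,0,0],[-0.042,0.0172,0,0,0],[-0.042,0.0172,0,0,0],[0,0,0,0,0],[0,0,0,0,0]]'
```

```text
t: 2.2
tool_pos: [0.4258, 0.0952, 0.2144]
orientation: [-0.0, 0.708, 0.707, -0.0]
force: [-0.2, 0.0, 0.1]
opening: 0.0921
finger_force: 0.0
```

```bash
python3 -m pendant '[[0,0,0.04,0,0],[0,0,0.04,0,0],[0,0,0.04,0,0],[0,0,0.04,0,0],[0,0,0.0134,0,0],[0,0,0,0,0],[0,0,0,0,1],[0,0,0,0,1],[0,0,0,0,1],[0,0,0,0,1],[0,0,0,0,1],[0,0,0,0,1],[0,0,0,0,1],[0,0,0,0,1]]' 30
```

```text
t: 3.6
tool_pos: [0.4258, 0.0956, 0.0412]
orientation: [-0.0, 0.707, 0.707, -0.0]
force: [0.3, -0.9, 0.4]
opening: 0.0301
finger_force: 4.7
```

```bash
python3 -m pendant '[[0,0,0,0,1],[0,0,0,0,1],[0,0,-0.01,0,1],[0,0,-0.02,0,1],[0,0,-0.04,0,1],[0,0,-0.04,0,1],[0,0,-0.02,0,1],[-0.02,0.00626,0,0,1],[-0.04,0.01252,0,0,1],[-0.04,0.01252,0,0,1],[-0.04,0.01252,0,0,1],[-0.04,0.01252,0,0,1],[-0.04,0.01252,0,0,1],[-0.04,0.01252,0,0,1],[-0.04,0.01252,0,0,1],[-0.04,0.01252,0,0,1],[-0.04,0.01252,0,0,1],[-0.02,0.00626,0,0,1],[0,0,0,0,1],[0,0,0,0,1]]'
```

```text
t: 5.6
tool_pos: [0.5504, -0.304, 0.1707]
orientation: [-0.001, 0.707, 0.707, 0.0]
force: [-0.2, -0.5, -3.3]
opening: 0.0297
finger_force: 30.0
```

```bash
python3 -m pendant '[[0,0,0.03,0,1],[0,0,0.04,0,1],[0,0,0.03,0,1],[0,0,0.012,0,1],[0,0,0.003,0,1],[0,0,0.002,0,1],[0,0,0.001,0,1],[0,0,0,0,1],[0,0,0,0,1]]'; python3 - <<'E'
from h import *
a=optics.read_camera("top")[:,:,::-1];b=optics.read_camera("side")[:,:,::-1]
k=lambda im,x,y:cv2.resize(im[y:y+120,x:x+130],None,fx=3,fy=3)
cv2.imwrite("pics/p1.png",np.hstack([k(a,300,160),k(b,250,180)]))
E
```

```text
t: 6.5
tool_pos: [0.5516, -0.3049, 0.0544]
orientation: [0.001, 0.707, 0.707, 0.0]
force: [-0.4, -0.1, -2.9]
opening: 0.0293
finger_force: 30.0
```

View pics/p1.png

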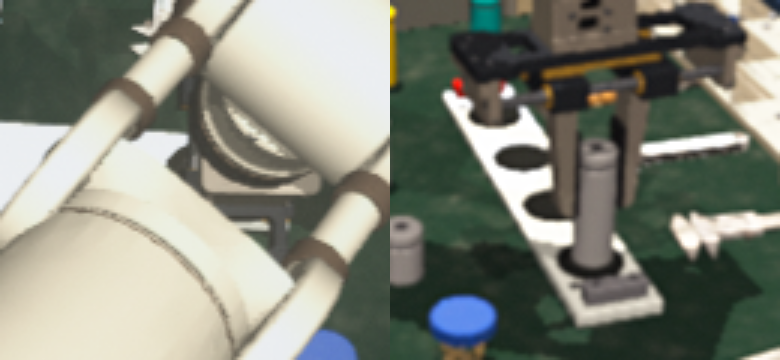

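The side crop shows the held 88 post at the middle of pad 4, about (595,265) in the crop, just above the rubber. I'll lower it to contact.

```bash
python3 -m pendant '[[0,0,0.0005,0,1],[0,0,0.0005,0,1],[0,0,0,0,1],[0,0,0,0,1]]'
```

```text
t: 7.0
tool_pos: [0.5512, -0.3047, 0.0532]
orientation: [0.0, 0.707, 0.707, -0.0]
force: [-3.6, 0.3, 6.2]
opening: 0.0294
finger_force: 30.0
```

```bash
python3 -m pendant '[[0,0,0,0,0.35],[0,0,0,0,0.35],[0,0,0,0,0.35],[0,0,0,0,0.35],[0,0,-0.01,0,0.35],[0,0,-0.03,0,0.35],[0,0,-0.03,0,0.35],[0,0,-0.03,0,0.35],[0.0353,-0.0142,0,0,0],[0.0353,-0.0142,0,0,0],[0.0353,-0.0142,0,0,0],[0.0353,-0.0142,0,0,0],[0.0353,-0.0142,0,0,0],[0.0353,-0.0142,0,0,0],[0.0353,-0.0142,0,0,0],[0.0353,-0.0142,0,0,0],[0,0,0,0,0],[0,0,0,0,0]]'
```

```text
t: 8.8
tool_pos: [0.4379, -0.0219, 0.153]
orientation: [0.001, 0.707, 0.707, 0.0]
force: [-0.5, -0.2, 0.2]
opening: 0.0917
finger_force: 0.0
```

```bash
python3 -m pendant '[[0,0,0.04,0,0],[0,0,0.04,0,0],[0,0,0.03,0,0],[0,0,0.01,0,0],[0,0,0,0,1],[0,0,0,0,1],[0,0,0,0,1],[0,0,0,0,1],[0,0,0,0,1],[0,0,0,0,1],[0,0,0,0,1],[0,0,0,0,1],[0,0,0,0,1],[0,0,0,0,1]]' 30
```

```text
t: 10.2
tool_pos: [0.4373, -0.0219, 0.0322]
orientation: [-0.0, 0.707, 0.707, -0.0]
force: [-1.1, 0.5, 2.1]
opening: 0.0295
finger_force: 30.0
```

```bash
python3 -m pendant '[[0,0,-0.01,0,1],[0,0,-0.03,0,1],[0,0,-0.04,0,1],[0,0,-0.04,0,1],[0,0,-0.01,0,1],[-0.0339,0.0195,0,0,1],[-0.0339,0.0195,0,0,1],[-0.0339,0.0195,0,0,1],[-0.0339,0.0195,0,0,1],[-0.0339,0.0195,0,0,1],[-0.0339,0.0195,0,0,1],[0,0,0,0,1],[0,0,0,0,1],[0,0,0.03,0,1],[0,0,0.04,0,1],[0,0,0.03,0,1],[0,0,0.012,0,1],[0,0,0.003,0,1],[0,0,0,0,1],[0,0,0,0,1]]'
```

```text
t: 12.2
tool_pos: [0.5557, -0.226, 0.0493]
orientation: [0.002, 0.707, 0.707, 0.0]
force: [1.0, -0.5, -1.3]
opening: 0.0294
finger_force: 30.0
```

```bash
python3 -m pendant '[[0,-0.001,0.001,0,1],[0,0,0.001,0,1],[0,0,0.0008,0,1],[0,0,0,0,1],[0,0,0,0,1]]'
```

```text
t: 12.7
tool_pos: [0.5533, -0.2254, 0.0444]
orientation: [-0.0, 0.707, 0.707, -0.0]
force: [0.4, -0.4, -2.3]
opening: 0.0294
finger_force: 30.0
```

```bash
python3 -m pendant '[[0,0,0.0006,0,1],[0,0,0,0,1],[0,0,0,0,1]]'
```

```text
t: 13.0
tool_pos: [0.5534, -0.2255, 0.0442]
orientation: [0.0, 0.707, 0.707, -0.0]
force: [-2.0, 0.3, 4.0]
opening: 0.03
finger_force: 30.0
```

```bash
python3 -m pendant '[[0,0,0,0,0.35],[0,0,0,0,0.35],[0,0,0,0,0.35],[0,0,0,0,0.35],[0,0,-0.01,0,0.35],[0,0,-0.03,0,0.35],[0,0,-0.03,0,0.35],[0,0,-0.03,0,0.35],[0.0241,-0.0295,0,0,0],[0.0241,-0.0295,0,0,0],[0.0241,-0.0295,0,0,0],[0.0241,-0.0295,0,0,0],[0,0,0,0,0],[0,0,0,0,0],[0,0,0,0,0]]'
```

```text
t: 14.5
tool_pos: [0.4367, -0.1299, 0.1448]
orientation: [0.001, 0.707, 0.707, 0.0]
force: [-0.4, 0.3, 0.1]
opening: 0.0918
finger_force: 0.0
```

```bash
python3 -m pendant '[[0.001,-0.001,0.04,0,0],[0,0,0.04,0,0],[0,0,0.03,0,0],[0,0,0.012,0,0],[0,0,0,0,1],[0,0,0,0,1],[0,0,0,0,1],[0,0,0,0,1],[0,0,0,0,1],[0,0,0,0,1],[0,0,0,0,1],[0,0,0,0,1],[0,0,0,0,1],[0,0,0,0,1]]' 30
```

```text
t: 15.9
tool_pos: [0.4345, -0.1279, 0.0219]
orientation: [0.0, 0.707, 0.707, 0.0]
force: [-0.2, 0.3, 0.7]
opening: 0.0293
finger_force: 30.0
```

```bash
python3 -m pendant '[[0,0,-0.01,0,1],[0,0,-0.03,0,1],[0,0,-0.04,0,1],[0,0,-0.04,0,1],[0,0,-0.02,0,1],[-0.0045,0.0305,0,0,1],[-0.0045,0.0305,0,0,1],[-0.0045,0.0305,0,0,1],[-0.0045,0.0305,0,0,1],[0,0,0,0,1],[0,0,0,0,1],[0,0,0.03,0,1],[0,0,0.04,0,1],[0,0,0.04,0,1],[0,0,0.012,0,1],[0,0,0.003,0,1],[0,0,0.0015,0,1],[0,0,0.001,0,1],[0,0,0,0,1],[0,0,0,0,1]]'
```

```text
t: 17.9
tool_pos: [0.5573, -0.1464, 0.0356]
orientation: [0.001, 0.707, 0.707, 0.0]
force: [0.0, -0.2, -2.8]
opening: 0.0293
finger_force: 30.0
```

```bash
python3 -m pendant '[[0,0,0.0006,0,1],[0,0,0.0005,0,1],[0,0,0,0,1],[0,0,0,0,1]]'
```

```text
t: 18.3
tool_pos: [0.5568, -0.1462, 0.0339]
orientation: [0.0, 0.707, 0.707, 0.0]
force: [-1.1, 0.4, 4.6]
opening: 0.0292
finger_force: 30.0
```

```bash
python3 -m pendant '[[0,0,0,0,0.35],[0,0,0,0,0.35],[0,0,0,0,0.35],[0,0,0,0,0.35],[0,0,-0.01,0,0.35],[0,0,-0.03,0,0.35],[0,0,-0.03,0,0.35],[0,0,-0.04,0,0.35],[-0.0293,-0.0332,0,0,0],[-0.0293,-0.0332,0,0,0],[-0.0293,-0.0332,0,0,0],[-0.0293,-0.0332,0,0,0],[0,0,0,0,0],[0,0,0,0,0],[0,0,0,0,0]]'
```

```text
t: 19.8
tool_pos: [0.4242, -0.2627, 0.1436]
orientation: [0.0, 0.707, 0.707, 0.0]
force: [0.3, -1.4, -0.2]
opening: 0.092
finger_force: 0.0
```

```bash
python3 -m pendant '[[0,0,0.04,0,0],[0,0,0.04,0,0],[0,0,0.035,0,0],[0,0,0.0165,0,0],[0,0,0,0,0],[0,0,0,0,1],[0,0,0,0,1],[0,0,0,0,1],[0,0,0,0,1],[0,0,0,0,1],[0,0,0,0,1],[0,0,0,0,1],[0,0,0,0,1],[0,0,0,0,1],[0,0,0,0,1]]' 30
```

```text
t: 21.3
tool_pos: [0.4234, -0.2631, 0.0117]
orientation: [-0.0, 0.707, 0.707, -0.0]
force: [-0.1, 0.1, 0.8]
opening: 0.0294
finger_force: 30.0
```

```bash
python3 -m pendant '[[0,0,-0.01,0,1],[0,0,-0.03,0,1],[0,0,-0.04,0,1],[0,0,-0.04,0,1],[0,0,-0.02,0,1],[0.0329,0.0228,0,0,1],[0.0329,0.0228,0,0,1],[0.0329,0.0228,0,0,1],[0.0329,0.0228,0,0,1],[0.0329,0.0228,0,0,1],[0.0329,0.0228,0,0,1],[0,0,0,0,1],[0,0,0,0,1],[0,0,0.03,0,1],[0,0,0.04,0,1],[0,0,0.04,0,1],[0,0,0.013,0,1],[0,0,0.003,0,1],[0,0,0,0,1],[0,0,0,0,1]]'
```

```text
t: 23.3
tool_pos: [0.5621, -0.0667, 0.028]
orientation: [0.002, 0.707, 0.707, 0.001]
force: [0.0, 0.5, -2.6]
opening: 0.0294
finger_force: 30.0
```

```bash
python3 -m pendant '[[0,0,0.001,0,1],[0,0,0.001,0,1],[0,0,0.0005,0,1],[0,0,0,0,1],[0,0,0,0,1]]'
```

```text
t: 23.8
tool_pos: [0.5608, -0.0658, 0.0236]
orientation: [0.0, 0.707, 0.707, 0.0]
force: [-1.3, -0.2, 1.2]
opening: 0.0292
finger_force: 30.0
```

Contact. I'll release, raise and move clear to the start side, then look.

```bash
python3 -m pendant '[[0,0,0,0,0.35],[0,0,0,0,0.35],[0,0,0,0,0.35],[0,0,0,0,0.35],[0,0,-0.01,0,0.35],[0,0,-0.03,0,0.35],[0,0,-0.04,0,0.35],[0,0,-0.05,0,0.35],[0,0,-0.04,0,0.35],[0.04,-0.02,0,0,0],[0.045,-0.02,0,0,0],[0.045,-0.02,0,0,0],[0.045,-0.02,0,0,0],[0.045,-0.02,0,0,0],[0.045,-0.02,0,0,0],[0.045,-0.02,0,0,0],[0.045,-0.02,0,0,0],[0.045,-0.02,0,0,0],[0,0,0,0,0],[0,0,0,0,0]]'; python3 - <<'E'
from h import *
a=optics.read_camera("top")[:,:,::-1];b=optics.read_camera("side")[:,:,::-1]
cv2.imwrite("pics/f.png",np.hstack([cv2.resize(a[150:310,120:440],None,fx=1.5,fy=1.5),cv2.resize(b[160:320,200:400],(300,240))]))
hsv=cv2.cvtColor(a.copy(),cv2.COLOR_BGR2HSV);m=((hsv[...,0]>100)&(hsv[...,0]<130)&(hsv[...,1]>120)).astype(np.uint8);m[:255]=0;m[:,:385]=0;m[:,430:]=0
M=cv2.moments(m);print("jar",M["m10"]/M["m00"],M["m01"]/M["m00"])
for h,p in zip((.04,.056,.072,.088),[(.5609,-.0657),(.5575,-.1457),(.5542,-.2254),(.5509,-.3054)]):
    u,v=proj("top",(*p,.012+h)).round().astype(int)
    g=a[v-14:v+15,u-14:u+15,1]
    for th in(60,): 
        # dark dot centre in the top face
        w=a[v-6:v+7,u-6:u+7].mean(2); d=np.clip(w.max()-30-w,0,None); yy,xx=np.mgrid[-6:7,-6:7]
        q=plane("top",u+(d*xx).sum()/d.sum(),v+(d*yy).sum()/d.sum(),.012+h); print(h,((q[:2]-p)*1000).round(1),"mm off")
E
```

```text
t: 25.8
tool_pos: [0.3802, 0.3349, 0.1938]
orientation: [0.0, 0.706, 0.708, 0.0]
force: [-0.3, 0.0, -0.3]
opening: 0.0919
finger_force: 0.0
jar 407.71355498721226 280.3401534526854
0.04 [ 1.7 -2.2] mm off
0.056 [-1.9 -2.2] mm off
0.072 [-2.3 -0.9] mm off
0.088 [0.4 1.5] mm off
```

View pics/f.png

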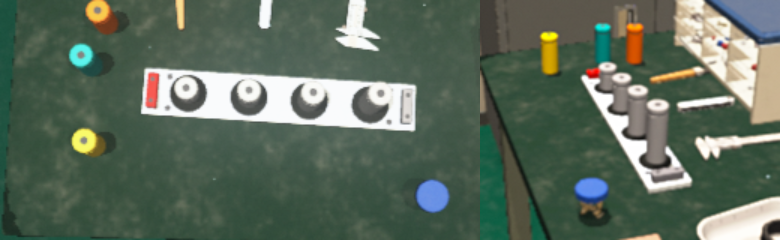

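The picture shows all four posts upright on the pads, with tops at crop (187,88), (248,90), (313,93) and (379,93). They rise from the red stop at (152,90), each within about 3 mm of its pad centre, and the jar has not moved.

```bash
python3 -c "
from rig import ticket
print(ticket.job_done())"
```

```text
the job is handed in; nothing more can be done
None
```

The four posts stand upright on the four pads, shortest at the red stop and tallest at the other end, each within about 3 mm of its pad centre; the jar was not moved, and I handed the job in after about 26 s (no verdict was returned).

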